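Set the wind-up timer of the welding bench's fume extractor

TASK

Set the fume extractor's wind-up timer to 10 minutes (the green mark): first twist its knob clockwise past the red 20-minute top mark until you feel it come up firmly against its end stop, without forcing it, then turn it back down to 10 minutes and let go. Then press the green start button fully down and release it; leave the other things on the bench where they are.

Things in the scene. Friction and masses are not known exactly. Their poses are not given: they have to be found in the camera images.
- timer_box: Blue control box of the fume extractor, fixed to the bench, 150 (x) x 270 (y) x 70 mm high. Origin: centre of its underside; x points from its front to its back (away from the robot at yaw 0), y to its left, z up. On its grey top panel are the timer, 55 mm to the +y side of the centre, and the start button, 85 mm to the -y side. Nothing on it stands higher than the knob.
- scale (a point): Centre of the round white scale plate (radius 63 mm) on the box's panel, on the timer's vertical axis, 72 mm above the bench. 21 ticks, one a minute, 0.1 rad apart; minutes grow clockwise seen from above. Seen from the axis the green 10-minute tick lies along the box's +x, the 0 tick 1.0 rad anticlockwise of it, the red 20-minute top tick 1.0 rad clockwise of it. Axes: the box's.
- windup_band (a point): Middle of the thin orange band on the scale that follows the red top mark, 60 mm from the axis. The timer's hard end stop lies 0.2 to 0.7 rad past the top mark, in a different place from timer to timer and not visible: it must be felt. Axes: the box's.
- knob_grip (a point): Centre of the black bar grip of the timer's knob, on the vertical axis, 105.5 mm above the bench, 10 mm below the bar's top. The bar is 44 mm long (point's x), 14 mm thick (y), 32 mm high, with upright sides, on a round foot (radius 23 mm, 8 mm thick) lying on the dial. A white line on its top marks the +x half. Let go, x points along the dial's pointer to 0.02 rad. Best turned in several grasps.
- knob: The knob as a whole; origin on the axis at its underside; x as the pointer when let go. It drives the dial through a torsion spring, 0.6 N m per rad of lead (angle of knob x ahead of the pointer). At the end stop the dial stands still and lead and torque grow: firmly against it means a lead of 0.42 rad (0.25 N m) or more for 0.2 s; 0.75 rad (0.45 N m) is forcing it and overstrains the drive.
- dial: Aluminium dial disc under the knob, radius 49 mm, 4 mm thick; origin on the axis at its underside, x along its red pointer. Turning clockwise winds it. Its drag is about 0.13 N m, so while it turns either way the knob leads it by about 0.22 rad (2.2 minutes); on letting go the knob springs back to the pointer and the dial stays. It starts at 1.5 to 9.5 minutes and does not run down during the job.
- pointer_tip (a point): Tip of the red pointer painted on the dial disc, 45 mm from the axis, 77 mm above the bench; x points outward along the pointer, z up. It shows the set minutes.
- mark10 (a point): The 10-minute mark: the place of the pointer's tip when the timer is set to 10 minutes (45 mm from the axis, at the pointer's height; a green tick is painted just outside it). Its axes are the box's.
- mark20 (a point): The 20-minute top mark: the place of the pointer's tip at 20 minutes (a red tick is painted just outside it). Its axes are the box's.
- start_top (a point): Centre of the top of the round green start button (radius 14 mm), which is pressed straight down 6 mm, 5 N when fully down, and springs back.
- start (a joint): Travel of the start button in m: 0 up, 0.006 fully down (fully down counts from 0.0045).
- tip_can: Bystander: small yellow-labelled can, 52 mm wide, 65 mm high; origin at the centre of its underside. Not to be moved.
- magnet_square: Bystander: red magnetic welding angle, 90 x 90 x 16 mm, lying flat in front of the box; origin at the centre of its underside. Not to be moved.
- wire_brush: Bystander: brush lying left of the box; origin at the centre of its underside. Not to be moved.
- locking_pliers: Bystander: steel locking pliers, about 190 mm long, lying right of the box; origin at the centre of its underside. Not to be moved.
- steel_rule: Bystander: flat steel rule 30 x 300 x 4 mm behind the box; origin at the centre of its underside. Not to be moved.

How it is judged:
On the way, in this order (a step that is already met when the one before it is completed fails the run):
1. the pointer is past the red top mark and the timer is wound firmly against its end stop (knob leads the pointer by at least 0.42 rad for 0.2 s) (angle between the x axis of knob_grip and the x axis of pointer_tip, either way round above 0.42 rad and y of pointer_tip in the frame of mark20 below 0.012 m and x of pointer_tip in the frame of mark20 below -0.002 m), for 0.2 s.
2. the timer is back at 10 minutes (pointer tip within 6.6 mm, about one and a half minutes, of the mark) and the knob is relaxed (distance between pointer_tip and mark10 below 0.0066 m and angle between the x axis of knob_grip and the x axis of pointer_tip, either way round below 0.12 rad), for 0.3 s.
3. the start button is pressed fully down (value of joint start above 0.0045 m), for 0.02 s.
At the end, for the whole second after the job is handed in: The pointer's tip stands within 6.6 mm (about one and a half minutes) of the 10-minute mark, the knob is relaxed (its bar within 0.12 rad of the pointer) and the start button has come back up (travel under 1 mm) (all of step 2 and value of joint start below 0.001 m); the robot touches nothing.
It fails at once if the timer is forced: the knob leads the pointer by 0.75 rad (0.45 N m) or more (angle between the x axis of knob_grip and the x axis of pointer_tip, either way round above 0.75 rad).
It fails at once if one of the bystanders on the bench is moved more than 25 mm (distance of any of tip_can, magnet_square, wire_brush, locking_pliers, steel_rule from where it was at the start of the episode above 0.025 m).
It also fails if it takes over 72 s, if anything falls off the work surface, if the arm or the gripper's body presses on something with over 40 N, if the wrist force passes 120 N, or if a joint passes its speed limit or range.

ROBOT

A 7-joint arm with a two-finger parallel gripper is mounted at the origin on the work surface. World frame = base frame: x ahead of the robot, y to its left, z up, the work surface at z = 0. Lengths are in m, angles in rad, forces in N, time in s.
With the tool pointing down it reaches from about 0.4 to 0.85 m from the base axis. Payload 10.4 kg.
Tool frame: the origin (TCP) lies at the centre of the arm's flange, where the gripper is bolted on; the fingertips stand 173 mm ahead of it and the grasp point (between the pads) lies 155 mm ahead of it; x points along the fingers, y is the direction in which the jaws open and shut, and the axes are right-handed (so a half turn about x gives the same grasp; the last joint's range is limited). The gripper opens to 85 mm and grips with 20 to 120 N. Pads are 22 mm wide; open, the fingers measure 114 mm over their backs; the gripper's body (76 mm by 85 mm) begins 54 mm behind the grasp point. The pads swing forward as they close: fully open they stand 13 mm farther back than shut.
Start: joints at [1.185, 0.332, -0.065, 1.46, 0.022, 1.35, -0.088], TCP at [0.222, -0.584, 0.405] pointing down, gripper open.
Joint ranges: [-2.6, 2.6], [-0.5, 2.12], [-1.47, 1.34], [0.16, 2.42], [-1.27, 4.41], [0.06, 2.06], [-2.6, 2.6]. Speed limits (rad/s): [2.22, 2.22, 2.79, 2.79, 3.14, 3.14, 3.14].

INTERFACE

Orientations are given as a rotation vector (axis times angle).
In Python, from station import get_state, capture, finish_job gives the robot as it stands.
- The arm moves only by the tool apply_moves, never from a script. Its argument "motion" is a list of rows, each an object of numbers: "tx", "ty", "tz": the shift along the world's x, y, z in m; "turn": the turn about the world's z in rad; "fingers": the opening, from 0 (shut) to 1 (fully open). In form: [{"tx": .., "ty": .., "tz": .., "turn": .., "fingers": ..}, ...]. A call has 1 to 20 rows; each row is the pose to reach, as a shift and turn from the pose commanded when the call began; what a row does not reach only later rows make up. A row lasts 1/8 s, in which the tool goes at most 62.5 mm and 10.7 degrees, less where a joint would pass 70% of its speed; a pose out of reach is approached as far as the arm can. A call with a gripper value outside its range is refused whole. The fingers move at their own pace and stop on an object; the grip force is fixed at half the most. Time passes only in rows, so rows that repeat a pose let the fingers close. It gives the time, the measured TCP pose, the force and the opening at its end, in the units of the state.
- get_state(): the state, without advancing time (a new reading comes with each control period).
- capture(name): name is "side" or "top"; returns a dict with "image" (384x512x3 uint8, red, green, blue), "vfov" (degrees; the focal length in pixels is half the picture's height over the tangent of half this angle, whatever the lens; pixels are square), "cx", "cy" (the principal point, pixels), "rvec" (rotation vector, rad) and "tvec" (3), from world to camera coordinates, as OpenCV has them. Camera axes: x right, y down, z forward; pixel columns grow to the right and rows downward; lengths in m; the calibration is good to about 2 mm. A picture is of the moment at which its call begins. There is no depth.
- finish_job(): hands the job in, once; it reports no verdict.
The state is a dict: "clock": time; "q": joint angles; "joint_vel": joint speeds; "effort": joint torques, N m; "tool_pos": TCP position; "ee_rot": TCP orientation; "contact_force": force on the tool from outside, world axes, zero at the start; "torque": the same for the moment, N m; "opening": opening from 0.0 (shut) to 1.0 (fully open).
Only numpy, scipy, OpenCV 4.12 (cv2) and the standard library are available. Lean on these libraries where they do the work, as an engineer would, in place of code of your own. Each camera call takes 0.05 s, during which the arm holds its last target.

## Working session

There is one attempt and no reset: what is moved stays moved. The work goes in short steps, Python scripts to look and compute and a tool call to move; the robot and the scene stay as the last step left them, time stands still between calls to the robot, and variables do not carry over. Pictures are saved under pics/ and viewed, and the job is handed in when it is done.

Besides the shell and the picture viewer there is one more tool, called after "Call:" by a JSON object that holds its "method" and its "body". apply_moves: Moves the arm, as the interface text tells. Its arguments: {"type":"object","properties":{"motion":{"type":"array"}},"required":["motion"]}

```bash
ls; mkdir -p pics; python3 - <<'E'
from station import get_state, capture
import cv2
print(get_state())
for n in ("side","top"):
    c=capture(n); cv2.imwrite(f"pics/{n}0.png",c["image"][:,:,::-1])
    print(n,{k:v for k,v in c.items() if k!="image"})
E
```

```text
pics
{'clock': 0.0, 'q': array([ 1.18537574,  0.33286839, -0.06473747,  1.46095049,  0.02156907,
        1.34989028, -0.08851698]), 'joint_vel': array([ 0.00010075,  0.00038337, -0.00040245,  0.00053031,  0.00017409,
       -0.00321449, -0.00145302]), 'effort': array([-4.03998893e-04, -6.25440574e+01,  4.94996295e-02, -3.91604590e+01,
        1.63286930e-02,  9.83635458e-03, -2.55812199e-05]), 'tool_pos': array([ 0.22180302, -0.58417784,  0.40391363]), 'ee_rot': array([ 2.02384163,  0.37274933, -2.02441804]), 'contact_force': array([-0.02589313, -0.28972253, -0.2523758 ]), 'torque': array([-0.0169931 , -0.03368711,  0.03782562]), 'opening': 0.9991485833951855}
side {'vfov': 54.54886355492467, 'cx': 254.02997011521362, 'cy': 188.0607253377691, 'rvec': array([ 0.92322103, -2.51341989,  1.05239265]), 'tvec': array([0.48308863, 0.30953559, 0.82065993])}
top {'vfov': 55.35643533321028, 'cx': 257.76785020035294, 'cy': 193.72856185289064, 'rvec': array([ 2.18687586, -2.2358193 ,  0.07606068]), 'tvec': array([0.06036076, 0.60131543, 0.88593421])}
```

View pics/side0.png

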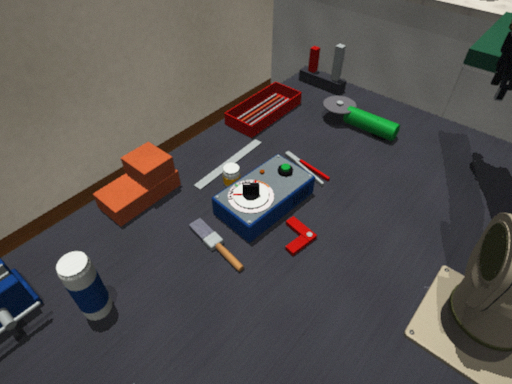

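View pics/top0.png

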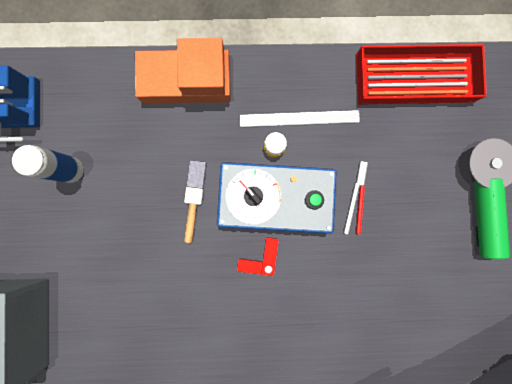

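The side view shows the knob on the blue box at about (250,190) and the green button at (286,168). The top view shows the scale at (254,196), the button at (316,200) and the tip can at (275,143), close behind the box. I'll measure these more closely.

```bash
cat > h.py <<'E'
import numpy as np, cv2
from station import get_state, capture
def cam(c):
    h=c["image"].shape[0]; f=h/2/np.tan(np.radians(c["vfov"])/2)
    R=cv2.Rodrigues(np.array(c["rvec"]))[0]; return f,R,np.array(c["tvec"]),c["cx"],c["cy"]
def ray(c,u,v,z):
    f,R,t,cx,cy=cam(c); d=R.T@np.array([(u-cx)/f,(v-cy)/f,1]); o=-R.T@t
    return o+d*(z-o[2])/d[2]
def proj(c,p):
    f,R,t,cx,cy=cam(c); q=R@np.array(p)+t; return f*q[0]/q[2]+cx, f*q[1]/q[2]+cy
def zoom(c,name,u0,u1,v0,v1,s):
    im=c["image"][v0:v1,u0:u1,::-1]; cv2.imwrite(name,cv2.resize(im,None,fx=s,fy=s,interpolation=cv2.INTER_CUBIC))
def rectify(c,xy,z,half,n,yaw=0,name=None):
    # metric top-down patch of plane z; image up = box +x, left = box +y
    a=np.linspace(half,-half,n); Y,X=np.meshgrid(a,a)
    cs,sn=np.cos(yaw),np.sin(yaw)
    wx=xy[0]+cs*X-sn*Y; wy=xy[1]+sn*X+cs*Y
    f,R,t,cx,cy=cam(c); P=np.stack([wx,wy,np.full_like(wx,z)],-1)@R.T+t
    mu=(f*P[...,0]/P[...,2]+cx).astype(np.float32); mv=(f*P[...,1]/P[...,2]+cy).astype(np.float32)
    im=cv2.remap(c["image"],mu,mv,cv2.INTER_CUBIC)
    if name: cv2.imwrite(name,im[:,:,::-1])
    return im
E
python3 - <<'E'
from h import *
t=capture("top"); s=capture("side")
zoom(t,"pics/top_z.png",210,350,120,250,5); zoom(s,"pics/side_z.png",180,340,120,250,5)
for n,c in(("top",t),("side",s)):
    im=c["image"]; hsv=cv2.cvtColor(im,cv2.COLOR_RGB2HSV)
    reg=np.zeros(im.shape[:2],np.uint8)
    if n=="top": reg[160:236,215:340]=1
    else: reg[140:245,205:325]=1
    g=cv2.inRange(hsv,(50,140,80),(75,255,255))*reg
    b=cv2.inRange(hsv,(100,120,40),(125,255,255))*reg
    w=cv2.inRange(hsv,(0,0,215),(180,40,255))*reg
    for nm,m in(("green",g),("blue",b),("white",w)):
        k,l,st,ce=cv2.connectedComponentsWithStats(m)
        for i in range(1,k):
            if st[i,4]>8: print(n,nm,st[i],ce[i].round(2))
    cs,_=cv2.findContours(b,cv2.RETR_EXTERNAL,cv2.CHAIN_APPROX_NONE)
    cc=max(cs,key=cv2.contourArea); print("rect",cv2.minAreaRect(cc),cv2.boxPoints(cv2.minAreaRect(cc)).round(1).tolist())
E
```

```text
top green [309 194  13  12 106] [315.58 199.49]
top blue [217 162 119  71 628] [271.73 199.05]
top white [ 219  165  115   66 5937] [275.62 197.57]
rect ((276.5224304199219, 197.61895751953125), (116.56321716308594, 64.9465560913086), 3.3664605617523193) [[216.39999389648438, 226.60000610351562], [220.1999969482422, 161.8000030517578], [336.6000061035156, 168.60000610351562], [332.79998779296875, 233.5]]
side green [281 164  10   6  49] [285.27 166.55]
side blue [ 212  176  103   67 1594] [259.01 214.26]
side white [223 162  16  11 128] [230.52 167.3 ]
side white [229 183  45  30 623] [252.4  199.23]
rect ((267.0577087402344, 211.78846740722656), (52.16688919067383, 105.70659637451172), 78.69007110595703) [[210.10000610351562, 196.60000610351562], [313.79998779296875, 175.8000030517578], [324.0, 227.0], [220.3000030517578, 247.6999969482422]]
```

View pics/top_z.png

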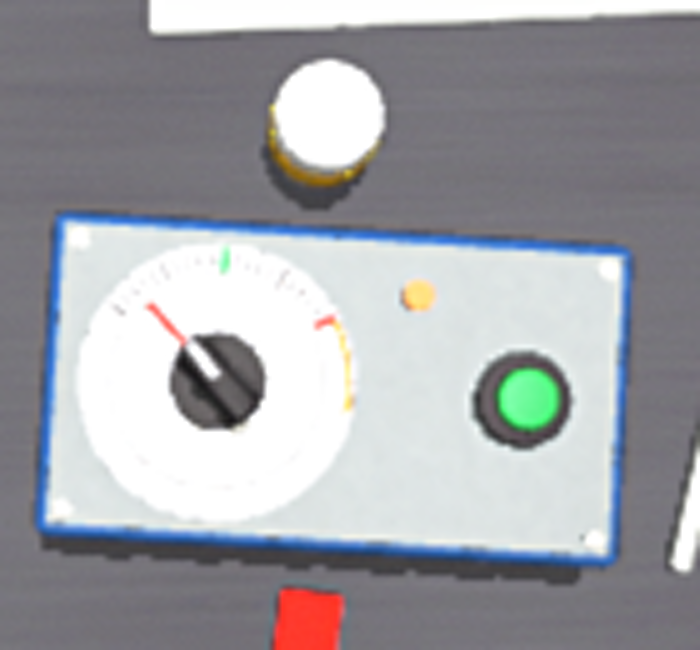

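View pics/side_z.png

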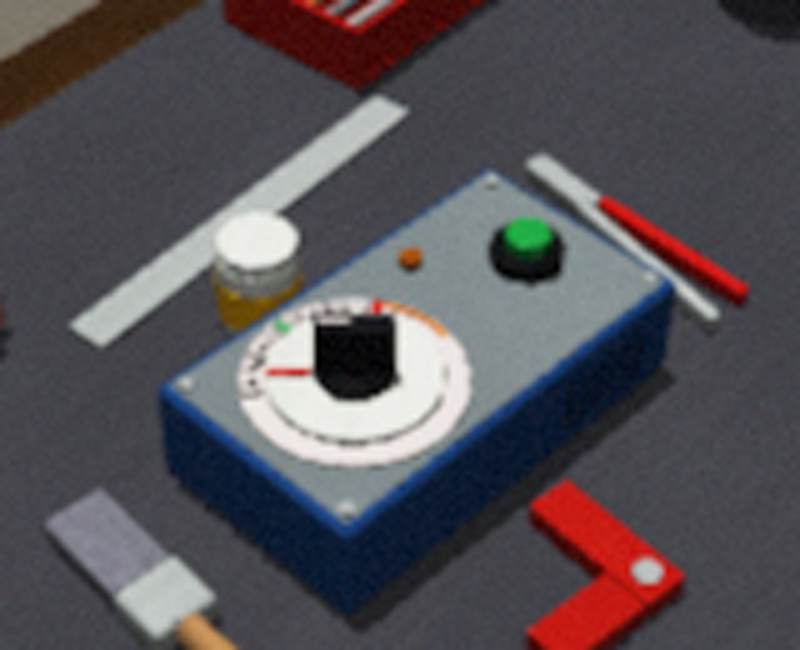

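The zoomed top view shows the box's top corners near (60,213), (630,248), (612,565) and (40,530). The red pointer runs to about (150,304), the green tick is at (226,262), the red tick at (326,322), and the button at (528,399).

```bash
cat >> h.py <<'E'
def uz(U,V,u0,v0,s): return (U+.5)/s-.5+u0,(V+.5)/s-.5+v0
E
python3 - <<'E'
from h import *
t=capture("top"); s=capture("side")
C=[ray(t,*uz(U,V,210,120,5),.07) for U,V in((60,213),(630,248),(612,565),(39,529))]
for c in C: print(c.round(4))
bl,br,fr,fl=[c[:2] for c in C]
ctr=sum([bl,br,fr,fl])/4
ydir=(bl-br)+(fl-fr); yaw=np.arctan2(-ydir[0],ydir[1]); xd=(bl-fl)+(br-fr)
print("ctr",ctr,"yaw",yaw,np.arctan2(xd[1],xd[0]),np.linalg.norm(bl-br),np.linalg.norm(bl-fl))
C2=[ray(s,*uz(U,V,180,120,5),.07)for U,V in((488,172),(672,287),(345,532),(163,390))]
for c in C2: print('side',c.round(4))
c2=sum(C2)/4; yd2=(C2[0]-C2[3])+(C2[1]-C2[2]);print("side ctr",c2,"yaw",np.arctan2(yd2[0],-yd2[1]))
R=np.array([[np.cos(yaw),-np.sin(yaw)],[np.sin(yaw),np.cos(yaw)]])
ax=ctr+R@[0,.055]; print("axis",ax,"proj",proj(t,[*ax,.072]))
# scale ellipse
print("scale extents", ray(t,*uz(216,382,210,120,5),.072))
for z in(.08,.085,.09,.095,.1): print(z,"button top/side",ray(t,315.58,199.49,z)[:2],ray(s,285.27,166.2,z)[:2])
print("btn pred",ctr+R@[0,-.085])
for n,U,V,z in(("ptr",150,304,.076),("green",226,262,.072),("red",326,322,.072)):
    d=R.T@(ray(t,*uz(U,V,210,120,5),z)[:2]-ax); print(n,np.hypot(*d),"ang cw",-np.arctan2(d[1],d[0]))
im=rectify(t,ax,.076,.075,600,yaw,"pics/rect0.png")
E
```

```text
[0.6744 0.1301 0.07  ]
[ 0.653  -0.1331  0.07  ]
[ 0.5069 -0.12    0.07  ]
[0.5297 0.1423 0.07  ]
ctr [0.59098444 0.00481293] yaw -0.08380406855775803 -0.08655394339746827 0.26398279622244647 0.1452252576290795
side [ 0.649  -0.1279  0.07  ]
side [ 0.5055 -0.1145  0.07  ]
side [0.5296 0.1437 0.07  ]
side [0.6694 0.1325 0.07  ]
side ctr [0.58838637 0.00843993 0.07      ] yaw -0.08555799972125624
axis [0.59558827 0.05961991] proj (np.float64(252.98503639552558), np.float64(195.72085803666465))
scale extents [0.59495788 0.0600577  0.072     ]
0.08 button top/side [ 0.5835996  -0.08258153] [ 0.58987064 -0.08912302]
0.085 button top/side [ 0.58347859 -0.08166212] [ 0.5866759  -0.08435432]
0.09 button top/side [ 0.58335759 -0.08074271] [ 0.58348115 -0.07958562]
0.095 button top/side [ 0.58323659 -0.0798233 ] [ 0.58028641 -0.07481692]
0.1 button top/side [ 0.58311558 -0.0789039 ] [ 0.57709167 -0.07004823]
btn pred [ 0.58386943 -0.07988876]
ptr 0.04633998166568087 ang cw -0.7824997986058936
green 0.05468988905979735 ang cw 0.014599934342194941
red 0.05689821983649485 ang cw 1.0154607335877759
```

View pics/rect0.png

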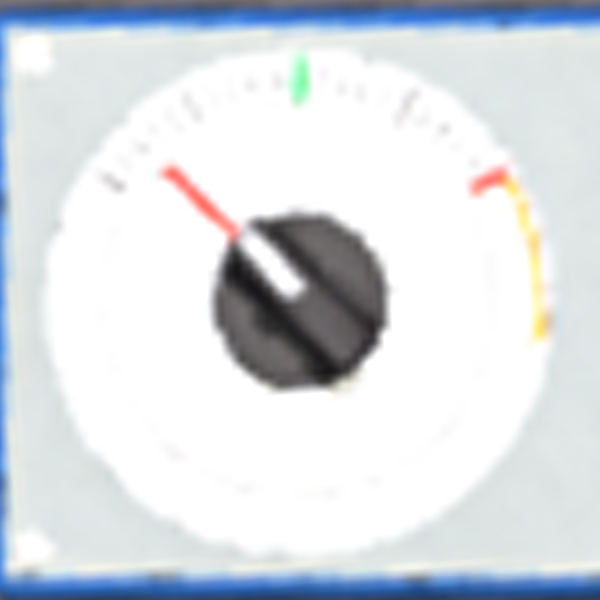

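The two views agree on the axis at about (0.595, 0.060) with box yaw about -0.085. The pointer is at about 2.2 min. Next I need the tool's jaw yaw.

```bash
cat >> h.py <<'E'
def st():
    s=get_state(); R=cv2.Rodrigues(np.array(s["ee_rot"]))[0]
    print("t",round(s["clock"],2),"pos",s["tool_pos"].round(4),"jaw yaw",round(float(np.arctan2(R[1,1],R[0,1])),4),"toolx",R[:,0].round(3),"q",s["q"].round(3),"F",s["contact_force"].round(2),"T",s["torque"].round(3),"open",round(s["opening"],3)); return s,R
E
python3 -c "
from h import *
st()"
```

```text
t 0.3 pos [ 0.2218 -0.5843  0.4045] jaw yaw -1.208 toolx [-0.  0. -1.] q [ 1.185  0.332 -0.065  1.46   0.022  1.35  -0.088] F [0.28 0.21 0.16] T [ 0.005 -0.043 -0.041] open 1.0
```

Call:
{"method": "apply_moves", "body": {"motion": [{"tx": 0.031, "ty": 0.054, "tz": 0, "turn": 0, "fingers": 1}, {"tx": 0.062, "ty": 0.107, "tz": 0, "turn": 0, "fingers": 1}, {"tx": 0.093, "ty": 0.161, "tz": 0, "turn": 0, "fingers": 1}, {"tx": 0.124, "ty": 0.215, "tz": 0, "turn": 0, "fingers": 1}, {"tx": 0.155, "ty": 0.268, "tz": 0, "turn": 0, "fingers": 1}, {"tx": 0.187, "ty": 0.322, "tz": 0, "turn": 0, "fingers": 1}, {"tx": 0.218, "ty": 0.376, "tz": 0, "turn": 0, "fingers": 1}, {"tx": 0.249, "ty": 0.429, "tz": 0, "turn": 0, "fingers": 1}, {"tx": 0.28, "ty": 0.483, "tz": 0, "turn": 0, "fingers": 1}, {"tx": 0.311, "ty": 0.537, "tz": 0, "turn": 0, "fingers": 1}, {"tx": 0.342, "ty": 0.59, "tz": 0, "turn": 0, "fingers": 1}, {"tx": 0.373, "ty": 0.644, "tz": 0, "turn": 0, "fingers": 1}, {"tx": 0.373, "ty": 0.644, "tz": 0, "turn": 0, "fingers": 1}, {"tx": 0.373, "ty": 0.644, "tz": 0, "turn": 0, "fingers": 1}]}}

```text
clock: 2.05
tool_pos: [0.5948, 0.0593, 0.4044]
ee_rot: [2.023, 0.371, -2.024]
contact_force: [0.9, -0.8, 0.1]
opening: 1.001
```

```bash
python3 -c "
from h import *
st()"
```

```text
t 2.05 pos [0.5948 0.0593 0.4044] jaw yaw -1.208 toolx [-0.001 -0.    -1.   ] q [ 0.32   0.335 -0.621  1.511  0.197  1.359 -1.524] F [ 0.94 -0.77  0.11] T [0.005 0.037 0.027] open 1.001
```

The last joint's range covers the whole wind in one grasp if I start from jaw yaw ≈ +2.266 and turn clockwise. I'll turn there first.

Call:
{"method": "apply_moves", "body": {"motion": [{"tx": 0, "ty": 0, "tz": 0, "turn": 0.18, "fingers": 1}, {"tx": 0, "ty": 0, "tz": 0, "turn": 0.36, "fingers": 1}, {"tx": 0, "ty": 0, "tz": 0, "turn": 0.54, "fingers": 1}, {"tx": 0, "ty": 0, "tz": 0, "turn": 0.72, "fingers": 1}, {"tx": 0, "ty": 0, "tz": 0, "turn": 0.9, "fingers": 1}, {"tx": 0, "ty": 0, "tz": 0, "turn": 1.08, "fingers": 1}, {"tx": 0, "ty": 0, "tz": 0, "turn": 1.26, "fingers": 1}, {"tx": 0, "ty": 0, "tz": 0, "turn": 1.44, "fingers": 1}, {"tx": 0, "ty": 0, "tz": 0, "turn": 1.62, "fingers": 1}, {"tx": 0, "ty": 0, "tz": 0, "turn": 1.8, "fingers": 1}, {"tx": 0, "ty": 0, "tz": 0, "turn": 1.98, "fingers": 1}, {"tx": 0, "ty": 0, "tz": 0, "turn": 2.16, "fingers": 1}, {"tx": 0, "ty": 0, "tz": 0, "turn": 2.34, "fingers": 1}, {"tx": 0, "ty": 0, "tz": 0, "turn": 2.52, "fingers": 1}, {"tx": 0, "ty": 0, "tz": 0, "turn": 2.7, "fingers": 1}, {"tx": 0, "ty": 0, "tz": 0, "turn": 2.88, "fingers": 1}, {"tx": 0, "ty": 0, "tz": 0, "turn": 3.06, "fingers": 1}, {"tx": 0, "ty": 0, "tz": 0, "turn": 3.24, "fingers": 1}, {"tx": 0, "ty": 0, "tz": 0, "turn": 3.42, "fingers": 1}, {"tx": 0, "ty": 0, "tz": 0, "turn": 3.47, "fingers": 1}]}}

```text
clock: 4.55
tool_pos: [0.5947, 0.0576, 0.4045]
ee_rot: [-0.543, 1.503, 0.54]
contact_force: [0.4, 0.6, -0.2]
opening: 1.0
```

```bash
python3 - <<'E'
from h import *
st()
t=capture("top"); s=capture("side")
cv2.imwrite("pics/t1.png",t["image"][:,:,::-1]); cv2.imwrite("pics/s1.png",s["image"][:,:,::-1])
E
```

```text
t 4.55 pos [0.5947 0.0576 0.4045] jaw yaw 2.2626 toolx [-0.    -0.002 -1.   ] q [ 0.702  0.547 -1.217  1.493  0.515  1.458  1.738] F [ 0.44  0.59 -0.21] T [0.062 0.031 0.021] open 1.0
```

View pics/t1.png

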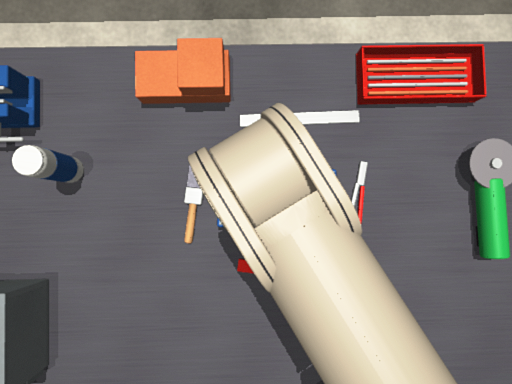

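View pics/s1.png

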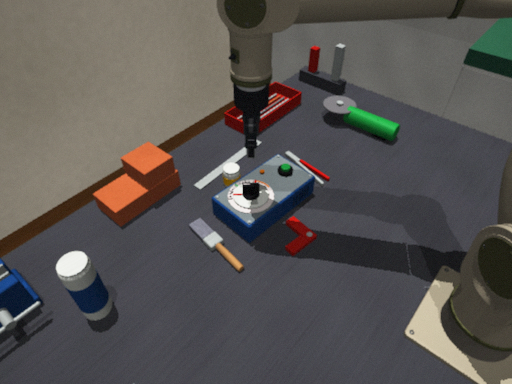

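The top view is now blocked by the arm, but the side view still shows the knob at (250,188) clearly. Descending.

Call:
{"method": "apply_moves", "body": {"motion": [{"tx": 0, "ty": 0, "tz": -0.04, "turn": 0.003, "fingers": 1}, {"tx": 0, "ty": 0, "tz": -0.08, "turn": 0.003, "fingers": 1}, {"tx": 0, "ty": 0, "tz": -0.11, "turn": 0.003, "fingers": 1}, {"tx": 0, "ty": 0, "tz": -0.13, "turn": 0.003, "fingers": 1}, {"tx": 0, "ty": 0, "tz": -0.14, "turn": 0.003, "fingers": 1}, {"tx": 0, "ty": 0, "tz": -0.14, "turn": 0.003, "fingers": 1}]}}

```text
clock: 5.4
tool_pos: [0.5949, 0.0595, 0.2649]
ee_rot: [-0.543, 1.502, 0.543]
contact_force: [0.2, 0.4, 0.5]
opening: 1.004
```

```bash
python3 - <<'E'
from h import *
st()
s=capture("side")
zoom(s,"pics/s2.png",180,340,120,250,5)
E
```

```text
t 5.4 pos [0.5949 0.0595 0.2649] jaw yaw 2.2644 toolx [-0. -0. -1.] q [ 0.651  0.669 -1.121  1.651  0.633  1.233  1.657] F [0.19 0.37 0.51] T [0.025 0.015 0.042] open 1.004
```

View pics/s2.png

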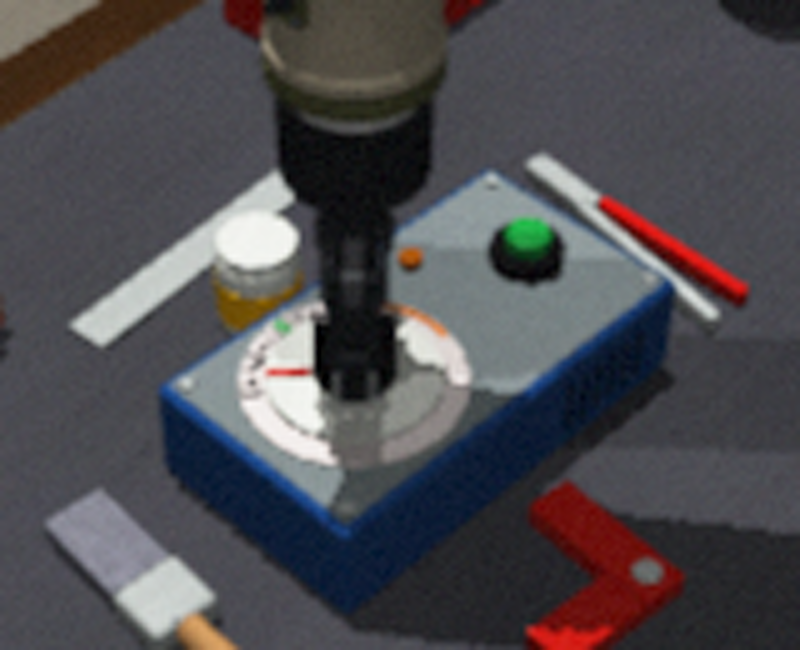

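The fingers straddle the bar, seen along the bar at about (355,360) in the zoom, and the pointer is undisturbed. Closing.

Call:
{"method": "apply_moves", "body": {"motion": [{"tx": 0, "ty": 0, "tz": 0, "turn": 0, "fingers": 0.3}, {"tx": 0, "ty": 0, "tz": 0, "turn": 0, "fingers": 0.2}, {"tx": 0, "ty": 0, "tz": 0, "turn": 0, "fingers": 0.1}, {"tx": 0, "ty": 0, "tz": 0, "turn": 0, "fingers": 0}, {"tx": 0, "ty": 0, "tz": 0, "turn": 0, "fingers": 0}, {"tx": 0, "ty": 0, "tz": 0, "turn": 0, "fingers": 0}]}}

```text
clock: 6.2
tool_pos: [0.5951, 0.0593, 0.2651]
ee_rot: [-0.543, 1.501, 0.542]
contact_force: [1.9, -3.2, 4.5]
opening: 0.151
```

```bash
python3 - <<'E'
from h import *
st()
s=capture("side")
zoom(s,"pics/s3.png",180,340,120,250,5)
E
```

```text
t 6.2 pos [0.5951 0.0593 0.2651] jaw yaw 2.2645 toolx [ 0.001 -0.    -1.   ] q [ 0.651  0.669 -1.121  1.651  0.634  1.233  1.657] F [ 1.91 -3.19  4.5 ] T [-0.569 -0.322  0.055] open 0.151
```

View pics/s3.png

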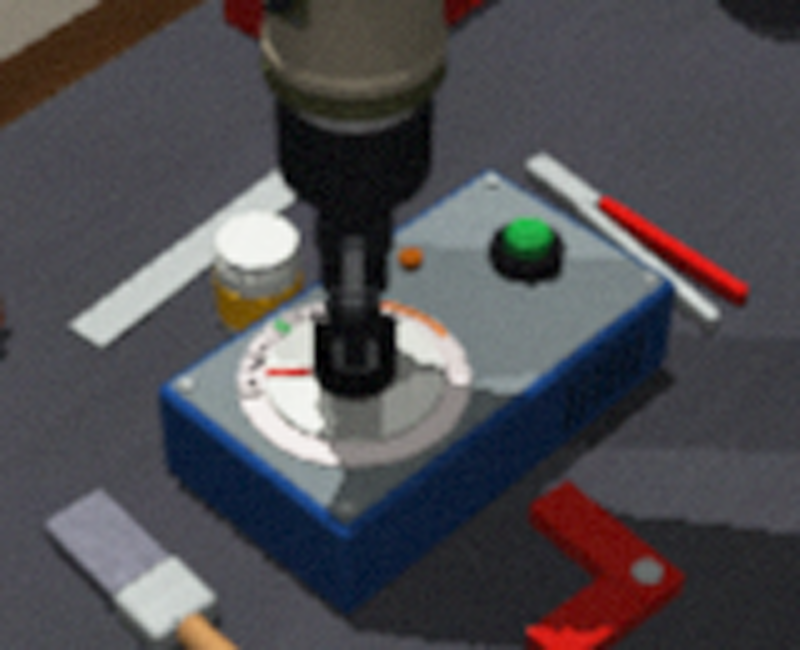

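The grasp holds: opening 0.151 is about 13–14 mm and side forces are small. Now winding clockwise to knob φ≈1.25, which is short of any possible stop contact.

Call:
{"method": "apply_moves", "body": {"motion": [{"tx": 0, "ty": 0, "tz": 0, "turn": -0.06, "fingers": 0}, {"tx": 0, "ty": 0, "tz": 0, "turn": -0.16, "fingers": 0}, {"tx": 0, "ty": 0, "tz": 0, "turn": -0.28, "fingers": 0}, {"tx": 0, "ty": 0, "tz": 0, "turn": -0.4, "fingers": 0}, {"tx": 0, "ty": 0, "tz": 0, "turn": -0.52, "fingers": 0}, {"tx": 0, "ty": 0, "tz": 0, "turn": -0.64, "fingers": 0}, {"tx": 0, "ty": 0, "tz": 0, "turn": -0.7, "fingers": 0}, {"tx": 0, "ty": 0, "tz": 0, "turn": -0.7, "fingers": 0}]}}

```text
clock: 7.25
tool_pos: [0.595, 0.0598, 0.2651]
ee_rot: [0.004, 1.57, -0.004]
contact_force: [1.0, -1.8, 4.4]
opening: 0.147
```

```bash
python3 - <<'E'
from h import *
st()
s=capture("side")
zoom(s,"pics/s4.png",180,340,120,250,5)
E
```

```text
t 7.25 pos [0.595  0.0598 0.2651] jaw yaw 1.5656 toolx [ 0.001  0.    -1.   ] q [ 0.575  0.595 -0.991  1.654  0.531  1.185  1.022] F [ 1.   -1.84  4.45] T [-0.339 -0.309  0.099] open 0.147
```

View pics/s4.png

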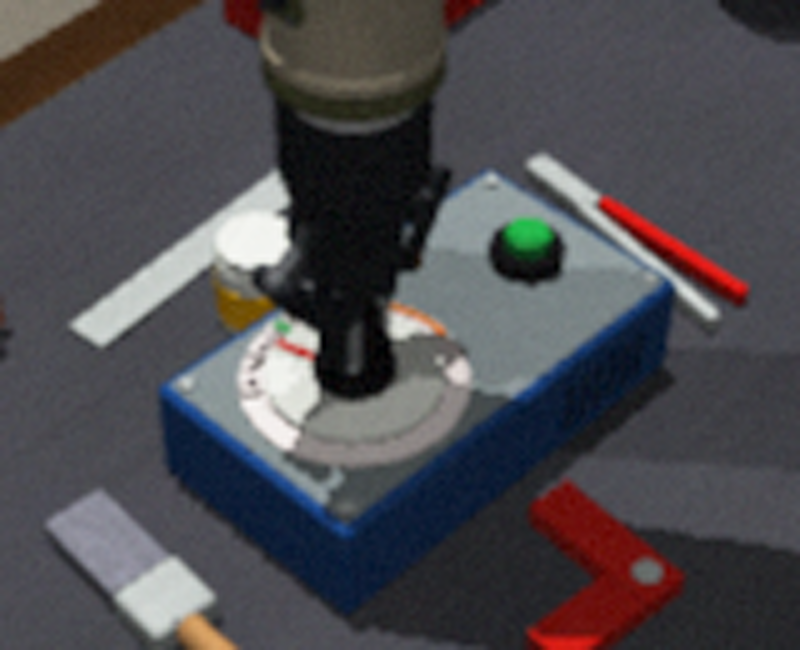

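The pointer tip is now at about (280,343) in the zoom and follows the knob. Carrying on to knob φ≈1.3.

Call:
{"method": "apply_moves", "body": {"motion": [{"tx": 0, "ty": 0, "tz": 0, "turn": -0.08, "fingers": 0}, {"tx": 0, "ty": 0, "tz": 0, "turn": -0.2, "fingers": 0}, {"tx": 0, "ty": 0, "tz": 0, "turn": -0.32, "fingers": 0}, {"tx": 0, "ty": 0, "tz": 0, "turn": -0.44, "fingers": 0}, {"tx": 0, "ty": 0, "tz": 0, "turn": -0.56, "fingers": 0}, {"tx": 0, "ty": 0, "tz": 0, "turn": -0.68, "fingers": 0}, {"tx": 0, "ty": 0, "tz": 0, "turn": -0.8, "fingers": 0}, {"tx": 0, "ty": 0, "tz": 0, "turn": -0.92, "fingers": 0}, {"tx": 0, "ty": 0, "tz": 0, "turn": -1.04, "fingers": 0}, {"tx": 0, "ty": 0, "tz": 0, "turn": -1.16, "fingers": 0}, {"tx": 0, "ty": 0, "tz": 0, "turn": -1.28, "fingers": 0}, {"tx": 0, "ty": 0, "tz": 0, "turn": -1.38, "fingers": 0}, {"tx": 0, "ty": 0, "tz": 0, "turn": -1.38, "fingers": 0}, {"tx": 0, "ty": 0, "tz": 0, "turn": -1.38, "fingers": 0}]}}

```text
clock: 9.05
tool_pos: [0.5954, 0.0602, 0.2651]
ee_rot: [1.072, 1.291, -1.068]
contact_force: [5.8, 0.3, 1.8]
opening: 0.148
```

```bash
cat >> h.py <<'E'
AX=np.array([.595,.060]); YAW=-.085
def phi(p):
    d=np.array(p[:2])-AX; return -(np.arctan2(d[1],d[0])-YAW)
def knobphi(R): return -.7825+2.2645-np.arctan2(R[1,1],R[0,1])
def look(name):
    s,R=st(); T=[]
    for i in range(4):
        c=capture("side"); T.append(get_state()["torque"][2])
    print("knob phi",round(knobphi(R),3),"Tz",np.round(T,3),"mean",round(np.mean(T),3))
    zoom(c,f"pics/{name}_z.png",180,340,120,250,5)
    rectify(c,AX,.077,.075,600,YAW,f"pics/{name}_r.png")
E
python3 -c "
from h import *
look('s5')"
```

```text
t 9.05 pos [0.5954 0.0602 0.2651] jaw yaw 0.187 toolx [ 0.002  0.001 -1.   ] q [ 0.397  0.492 -0.729  1.663  0.356  1.122 -0.242] F [5.85 0.32 1.83] T [ 0.015 -1.33   0.098] open 0.148
knob phi 1.295 Tz [0.102 0.129 0.1   0.163] mean 0.124
```

View pics/s5_r.png

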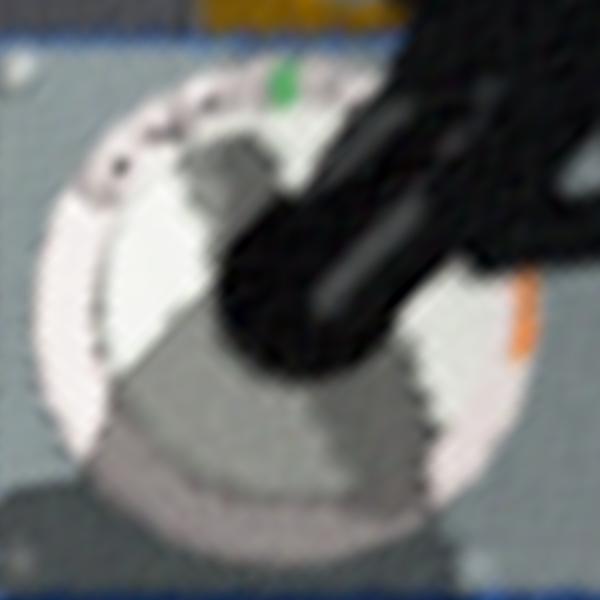

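The pointer is hidden by the gripper here. Tz ≈ 0.124 matches the drag, so torque will be the guide, and I'll go on in small steps.

Call:
{"method": "apply_moves", "body": {"motion": [{"tx": 0, "ty": 0, "tz": 0, "turn": -0.08, "fingers": 0}, {"tx": 0, "ty": 0, "tz": 0, "turn": -0.15, "fingers": 0}, {"tx": 0, "ty": 0, "tz": 0, "turn": -0.15, "fingers": 0}]}}

```text
clock: 9.62
tool_pos: [0.5955, 0.0602, 0.2651]
ee_rot: [1.185, 1.225, -1.18]
contact_force: [5.0, -0.1, 0.8]
opening: 0.147
```

```bash
python3 -c "
from h import *
look('s6')"
```

```text
t 9.62 pos [0.5955 0.0602 0.2651] jaw yaw 0.036 toolx [ 0.003  0.001 -1.   ] q [ 0.377  0.484 -0.701  1.664  0.34   1.117 -0.382] F [ 5.01 -0.1   0.77] T [ 0.033 -1.423  0.112] open 0.147
knob phi 1.446 Tz [0.146 0.148 0.09  0.054] mean 0.109
```

Call:
{"method": "apply_moves", "body": {"motion": [{"tx": 0, "ty": 0, "tz": 0, "turn": -0.08, "fingers": 0}, {"tx": 0, "ty": 0, "tz": 0, "turn": -0.12, "fingers": 0}, {"tx": 0, "ty": 0, "tz": 0, "turn": -0.12, "fingers": 0}]}}

```text
clock: 10.2
tool_pos: [0.5955, 0.0601, 0.2651]
ee_rot: [1.273, 1.167, -1.268]
contact_force: [6.7, 0.3, 1.8]
opening: 0.152
```

```bash
python3 -c "
from h import *
look('s7')"
```

```text
t 10.2 pos [0.5955 0.0601 0.2651] jaw yaw -0.0835 toolx [ 0.003  0.001 -1.   ] q [ 0.361  0.477 -0.679  1.664  0.327  1.113 -0.493] F [6.74 0.26 1.8 ] T [-0.053 -1.485  0.208] open 0.152
knob phi 1.565 Tz [0.229 0.185 0.236 0.218] mean 0.217
```

View pics/s7_r.png

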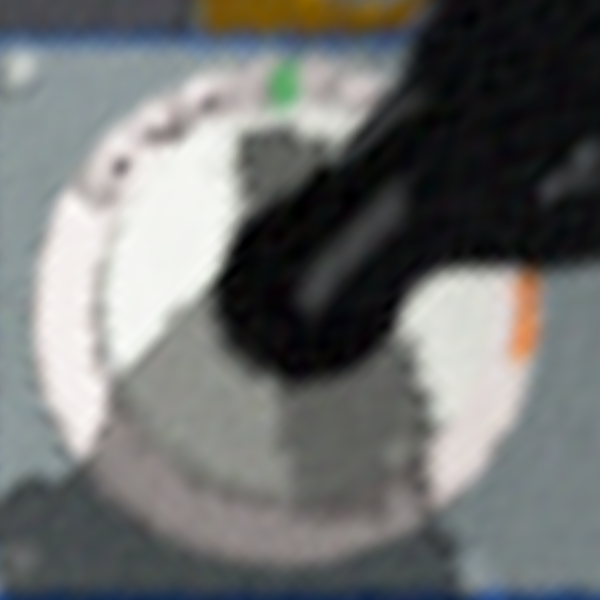

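```bash
python3 -c "
from h import *
look('s7b')
t=capture('top');cv2.imwrite('pics/t7.png',t['image'][:,:,::-1])"
```

```text
t 10.4 pos [0.5955 0.0601 0.2651] jaw yaw -0.0829 toolx [ 0.003  0.001 -1.   ] q [ 0.361  0.477 -0.679  1.664  0.327  1.113 -0.492] F [5.58 0.72 1.95] T [-0.015 -1.509  0.218] open 0.15
knob phi 1.565 Tz [0.189 0.196 0.16  0.18 ] mean 0.181
```

View pics/t7.png

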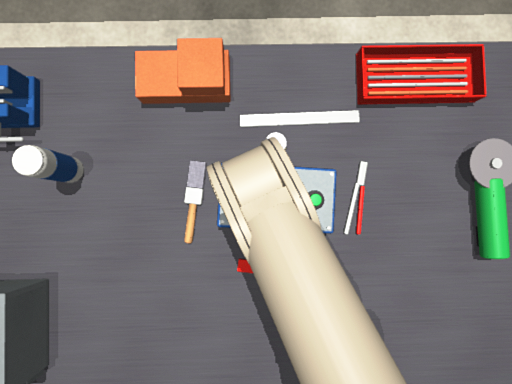

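Torque has risen to ≈0.20 N m (lead ≈0.33), so the stop is at about φ≈1.23. I'll advance in small steps.

Call:
{"method": "apply_moves", "body": {"motion": [{"tx": 0, "ty": 0, "tz": 0, "turn": -0.06, "fingers": 0}, {"tx": 0, "ty": 0, "tz": 0, "turn": -0.12, "fingers": 0}, {"tx": 0, "ty": 0, "tz": 0, "turn": -0.12, "fingers": 0}]}}

```text
clock: 11.02
tool_pos: [0.5956, 0.0601, 0.2651]
ee_rot: [1.36, 1.105, -1.355]
contact_force: [6.2, -0.6, 2.4]
opening: 0.151
```

```bash
python3 -c "
from h import *
look('s8'); look('s8')"
```

```text
t 11.03 pos [0.5956 0.0601 0.2651] jaw yaw -0.2037 toolx [ 0.003  0.001 -1.   ] q [ 0.344  0.471 -0.657  1.665  0.315  1.11  -0.604] F [ 6.2  -0.58  2.39] T [-0.042 -1.6    0.306] open 0.151
knob phi 1.686 Tz [0.294 0.283 0.298 0.316] mean 0.298
t 11.22 pos [0.5956 0.0601 0.2651] jaw yaw -0.2027 toolx [ 0.003  0.001 -1.   ] q [ 0.345  0.471 -0.658  1.665  0.315  1.11  -0.603] F [6.08 0.62 2.06] T [-0.014 -1.567  0.316] open 0.153
knob phi 1.685 Tz [0.228 0.283 0.333 0.281] mean 0.281
```

View pics/s8_r.png

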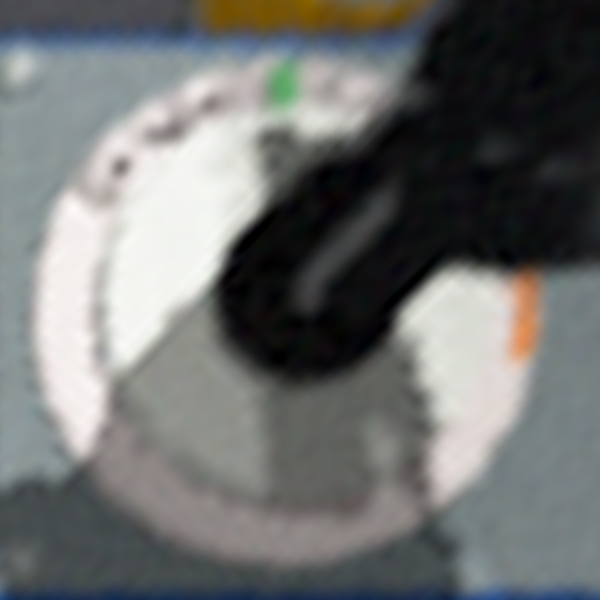

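Tz ≈ 0.29 means a lead of ≈0.48. One more small step gives a margin of ≈0.56, then a brief hold.

Call:
{"method": "apply_moves", "body": {"motion": [{"tx": 0, "ty": 0, "tz": 0, "turn": -0.04, "fingers": 0}, {"tx": 0, "ty": 0, "tz": 0, "turn": -0.08, "fingers": 0}, {"tx": 0, "ty": 0, "tz": 0, "turn": -0.08, "fingers": 0}, {"tx": 0, "ty": 0, "tz": 0, "turn": -0.08, "fingers": 0}]}}

```text
clock: 11.92
tool_pos: [0.5956, 0.0601, 0.2651]
ee_rot: [1.417, 1.061, -1.411]
contact_force: [6.3, -0.1, 1.5]
opening: 0.148
```

```bash
python3 -c "
from h import *
look('s9'); look('s9')"
```

```text
t 11.93 pos [0.5956 0.0601 0.2651] jaw yaw -0.2828 toolx [ 0.003  0.001 -1.   ] q [ 0.334  0.468 -0.643  1.666  0.307  1.108 -0.678] F [ 6.3  -0.13  1.47] T [-0.076 -1.631  0.317] open 0.148
knob phi 1.765 Tz [0.396 0.279 0.326 0.335] mean 0.334
t 12.12 pos [0.5956 0.0601 0.2651] jaw yaw -0.2828 toolx [ 0.003  0.001 -1.   ] q [ 0.334  0.468 -0.643  1.666  0.307  1.108 -0.678] F [ 7.32 -0.34  1.16] T [-0.094 -1.611  0.335] open 0.149
knob phi 1.765 Tz [0.304 0.279 0.332 0.347] mean 0.316
```

View pics/s9_z.png

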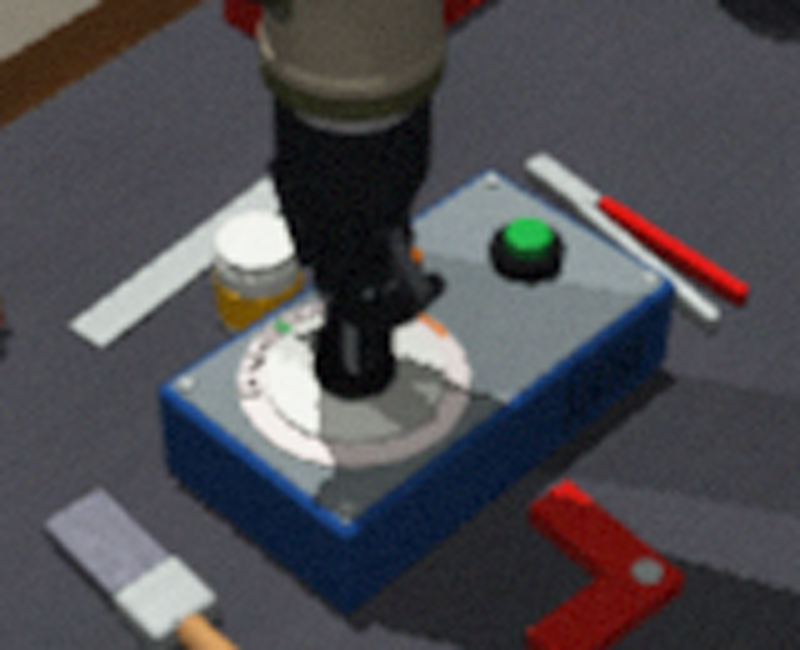

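Tz ≈ 0.325 gives a lead of ≈0.54. I'll add a 0.04 margin and hold, then unwind to knob φ≈-0.13.

Call:
{"method": "apply_moves", "body": {"motion": [{"tx": 0, "ty": 0, "tz": 0, "turn": -0.04, "fingers": 0}, {"tx": 0, "ty": 0, "tz": 0, "turn": -0.04, "fingers": 0}, {"tx": 0, "ty": 0, "tz": 0, "turn": -0.04, "fingers": 0}, {"tx": 0, "ty": 0, "tz": 0, "turn": -0.04, "fingers": 0}, {"tx": 0, "ty": 0, "tz": 0, "turn": 0.08, "fingers": 0}, {"tx": 0, "ty": 0, "tz": 0, "turn": 0.2, "fingers": 0}, {"tx": 0, "ty": 0, "tz": 0, "turn": 0.32, "fingers": 0}, {"tx": 0, "ty": 0, "tz": 0, "turn": 0.44, "fingers": 0}, {"tx": 0, "ty": 0, "tz": 0, "turn": 0.56, "fingers": 0}, {"tx": 0, "ty": 0, "tz": 0, "turn": 0.68, "fingers": 0}, {"tx": 0, "ty": 0, "tz": 0, "turn": 0.8, "fingers": 0}, {"tx": 0, "ty": 0, "tz": 0, "turn": 0.92, "fingers": 0}, {"tx": 0, "ty": 0, "tz": 0, "turn": 1.04, "fingers": 0}, {"tx": 0, "ty": 0, "tz": 0, "turn": 1.16, "fingers": 0}, {"tx": 0, "ty": 0, "tz": 0, "turn": 1.3, "fingers": 0}, {"tx": 0, "ty": 0, "tz": 0, "turn": 1.44, "fingers": 0}, {"tx": 0, "ty": 0, "tz": 0, "turn": 1.58, "fingers": 0}, {"tx": 0, "ty": 0, "tz": 0, "turn": 1.72, "fingers": 0}, {"tx": 0, "ty": 0, "tz": 0, "turn": 1.84, "fingers": 0}, {"tx": 0, "ty": 0, "tz": 0, "turn": 1.9, "fingers": 0}]}}

```text
clock: 14.82
tool_pos: [0.5951, 0.0596, 0.265]
ee_rot: [-0.037, 1.57, 0.038]
contact_force: [1.4, -1.1, 4.6]
opening: 0.149
```

```bash
python3 -c "
from h import *
look('s10')"
```

```text
t 14.82 pos [0.5951 0.0596 0.265 ] jaw yaw 1.6189 toolx [ 0.001  0.001 -1.   ] q [ 0.58   0.599 -0.999  1.654  0.536  1.188  1.072] F [ 1.38 -1.14  4.63] T [-0.391 -0.33  -0.184] open 0.149
knob phi -0.137 Tz [-0.18  -0.114 -0.123 -0.122] mean -0.135
```

View pics/s10_r.png

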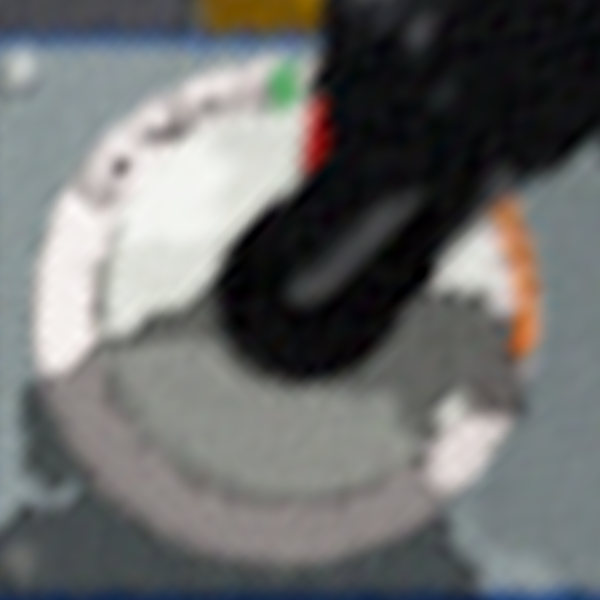

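Torque is now -0.135, so unwinding. The pointer tip, partly visible at about (320,100), is some 0.1 rad past the green tick, consistent with knob minus lead. I'll go 0.10 further and look again.

Call:
{"method": "apply_moves", "body": {"motion": [{"tx": 0, "ty": 0, "tz": 0, "turn": 0.06, "fingers": 0}, {"tx": 0, "ty": 0, "tz": 0, "turn": 0.1, "fingers": 0}, {"tx": 0, "ty": 0, "tz": 0, "turn": 0.1, "fingers": 0}]}}

```text
clock: 15.4
tool_pos: [0.595, 0.0596, 0.265]
ee_rot: [-0.114, 1.567, 0.115]
contact_force: [1.7, -1.4, 4.9]
opening: 0.151
```

```bash
python3 -c "
from h import *
look('s11')"
```

```text
t 15.4 pos [0.595  0.0596 0.265 ] jaw yaw 1.7167 toolx [ 0.001  0.    -1.   ] q [ 0.591  0.609 -1.017  1.653  0.55   1.194  1.161] F [ 1.68 -1.42  4.88] T [-0.385 -0.356 -0.101] open 0.151
knob phi -0.235 Tz [-0.095 -0.093 -0.118 -0.144] mean -0.113
```

View pics/s11_r.png

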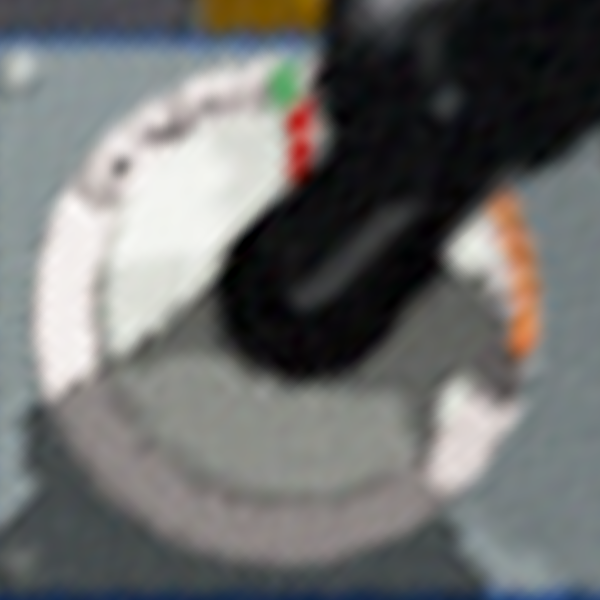

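The pointer runs from about (293,170) to (302,100), close to the green tick at (283,85). I'll compute its angle properly before releasing.

```bash
python3 - <<'E'
from h import *
c=capture("side"); im=c["image"]; hsv=cv2.cvtColor(im,cv2.COLOR_RGB2HSV)
# scale plate ellipse centre check through known box centre as seen by side (0.5884,0.0084)
axs=np.array([.5884,.0084])+np.array([-np.sin(YAW),np.cos(YAW)])*.055
print("side axis",axs)
m=((hsv[...,0]<8)|(hsv[...,0]>172))&(hsv[...,1]>130)&(hsv[...,2]>90)
v,u=np.nonzero(m); k=(u>225)&(u<275)&(v>175)&(v<215)
P=np.array([ray(c,a,b,.0765)[:2] for a,b in zip(u[k],v[k])]); 
g=(hsv[...,0]>50)&(hsv[...,0]<85)&(hsv[...,1]>90); v,u=np.nonzero(g); kg=(u>225)&(u<245)&(v>178)&(v<192)
G=np.array([ray(c,a,b,.072)[:2] for a,b in zip(u[kg],v[kg])])
for A in(axs,AX):
    f=lambda p:(-(np.arctan2(p[:,1]-A[1],p[:,0]-A[0])-YAW)).round(3)
    print("ptr",f(P),np.hypot(*(P-A).T).round(3)); print("green",f(G).mean(),np.hypot(*(G-A).T).mean())
E
```

```text
side axis [0.59306937 0.06320143]
ptr [0.099 0.048 0.093 0.086 0.141 0.077] [0.05  0.047 0.045 0.04  0.039 0.036]
green 0.172 0.05862978823790434
ptr [ 0.041 -0.017  0.028  0.012  0.066 -0.009] [0.048 0.045 0.043 0.038 0.036 0.033]
green 0.1255 0.05603483760223924
```

The estimates put the pointer 0.02–0.09 past the mark. I'll turn back 0.04 more, release, rise and move aside to check from the top.

Call:
{"method": "apply_moves", "body": {"motion": [{"tx": 0, "ty": 0, "tz": 0, "turn": 0.04, "fingers": 0}, {"tx": 0, "ty": 0, "tz": 0, "turn": 0.04, "fingers": 0}, {"tx": 0, "ty": 0, "tz": 0, "turn": 0.04, "fingers": 0.3}, {"tx": 0, "ty": 0, "tz": 0, "turn": 0.04, "fingers": 0.7}, {"tx": 0, "ty": 0, "tz": 0, "turn": 0.04, "fingers": 1}, {"tx": 0, "ty": 0, "tz": 0, "turn": 0.04, "fingers": 1}, {"tx": 0, "ty": 0, "tz": 0.03, "turn": 0.04, "fingers": 1}, {"tx": 0, "ty": 0, "tz": 0.08, "turn": 0.04, "fingers": 1}]}}

```text
clock: 16.65
tool_pos: [0.5944, 0.0593, 0.3443]
ee_rot: [-0.145, 1.569, 0.145]
contact_force: [0.9, 0.0, 0.4]
opening: 1.002
```

```bash
python3 -c "
from h import *
look('s12')"
```

```text
t 16.65 pos [0.5944 0.0593 0.3443] jaw yaw 1.7552 toolx [-0.003  0.    -1.   ] q [ 0.631  0.536 -1.079  1.574  0.481  1.327  1.246] F [0.91 0.03 0.38] T [-0.017 -0.027  0.005] open 1.002
knob phi -0.273 Tz [-0.029 -0.012 -0.012 -0.017] mean -0.017
```

View pics/s12_r.png

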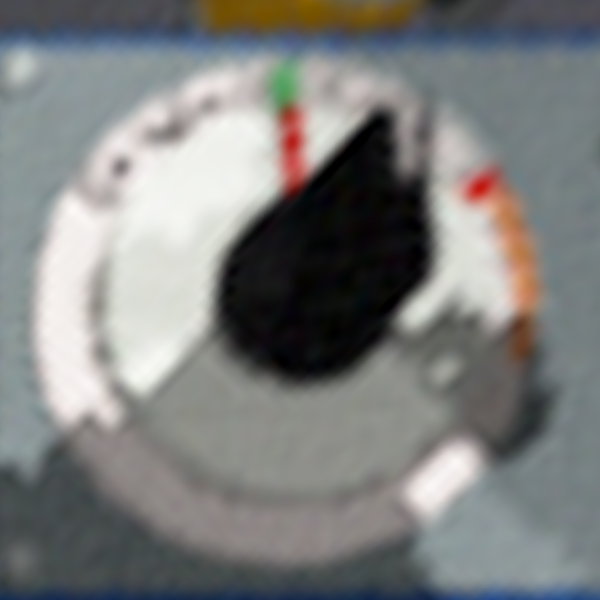

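Released, the red pointer lines up with the green tick (pointer (292,110–190), tick (286,80)). I'll close the fingers, move over the button, and check from the top on the way.

Call:
{"method": "apply_moves", "body": {"motion": [{"tx": -0.004, "ty": -0.05, "tz": 0, "turn": 0, "fingers": 0}, {"tx": -0.008, "ty": -0.1, "tz": 0, "turn": 0, "fingers": 0}, {"tx": -0.011, "ty": -0.14, "tz": 0, "turn": 0, "fingers": 0}, {"tx": -0.011, "ty": -0.14, "tz": 0, "turn": 0, "fingers": 0}, {"tx": -0.011, "ty": -0.14, "tz": 0, "turn": 0, "fingers": 0}, {"tx": -0.011, "ty": -0.14, "tz": -0.03, "turn": 0, "fingers": 0}, {"tx": -0.011, "ty": -0.14, "tz": -0.06, "turn": 0, "fingers": 0}, {"tx": -0.011, "ty": -0.14, "tz": -0.07, "turn": 0, "fingers": 0}, {"tx": -0.011, "ty": -0.14, "tz": -0.07, "turn": 0, "fingers": 0}]}}

```text
clock: 17.98
tool_pos: [0.5838, -0.0793, 0.2747]
ee_rot: [-0.145, 1.566, 0.146]
contact_force: [0.5, 0.1, 0.0]
opening: -0.001
```

```bash
python3 - <<'E'
from h import *
look('s13')
t=capture("top"); zoom(t,"pics/t13.png",210,350,120,250,5)
E
```

```text
t 17.98 pos [ 0.5838 -0.0793  0.2747] jaw yaw 1.7565 toolx [-0.001  0.001 -1.   ] q [ 0.844  0.58  -1.029  1.669  0.527  1.2    1.446] F [0.55 0.14 0.04] T [-0.006  0.017 -0.04 ] open -0.001
knob phi -0.275 Tz [ 0.005  0.011 -0.016 -0.022] mean -0.006
```

View pics/t13.png

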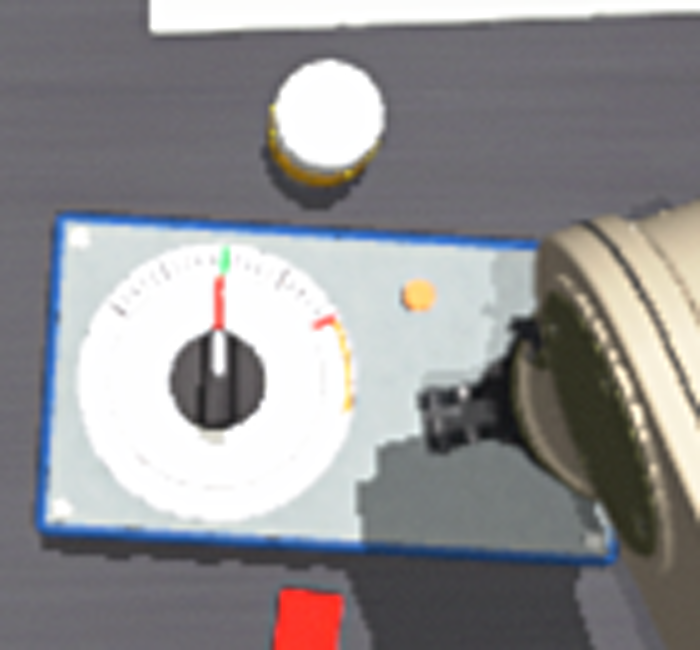

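View pics/s13_z.png

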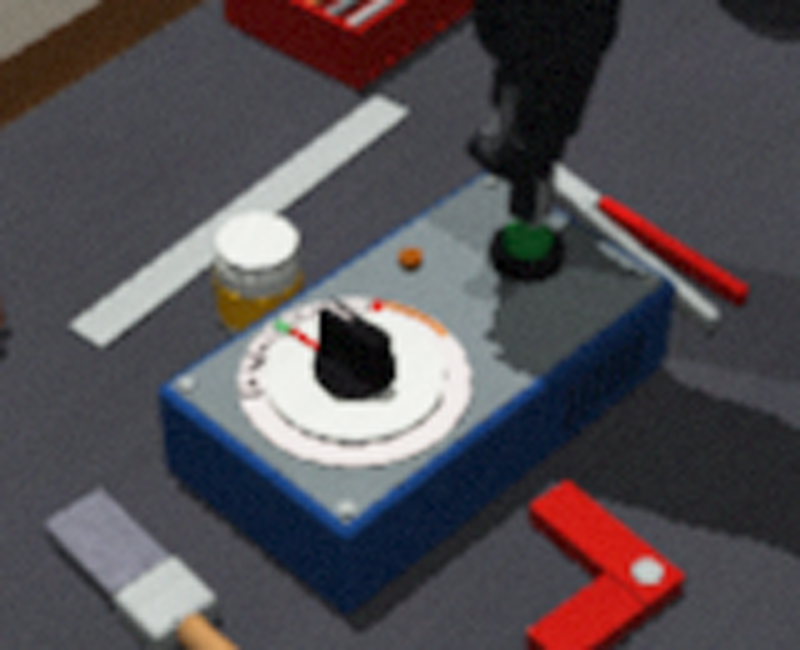

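From the top, the pointer tip (219,280) and green tick (226,262), seen from the axis at (216,382), differ by ≈0.05 rad or about 2.4 mm, which is inside tolerance. The fingers are above the button, so I'll press it in steps.

```bash
python3 - <<'E'
from h import *
t=capture("top")
p=ray(t,*uz(219,279,210,120,5),.077); g=ray(t,*uz(226,262,210,120,5),.072)
m=AX+.045*np.array([np.cos(YAW),np.sin(YAW)])
print(phi(p),phi(g),np.linalg.norm(p[:2]-m))
E
```

```text
-0.036071639988140475 0.01919752846965693 0.002469519880126909
```

Call:
{"method": "apply_moves", "body": {"motion": [{"tx": 0, "ty": 0, "tz": -0.006, "turn": 0, "fingers": 0}, {"tx": 0, "ty": 0, "tz": -0.012, "turn": 0, "fingers": 0}, {"tx": 0, "ty": 0, "tz": -0.014, "turn": 0, "fingers": 0}, {"tx": 0, "ty": 0, "tz": -0.014, "turn": 0, "fingers": 0}]}}

```text
clock: 18.77
tool_pos: [0.5839, -0.0804, 0.2608]
ee_rot: [-0.145, 1.566, 0.144]
contact_force: [-0.8, -1.1, 4.3]
opening: -0.001
```

Call:
{"method": "apply_moves", "body": {"motion": [{"tx": 0, "ty": 0, "tz": -0.002, "turn": 0, "fingers": 0}, {"tx": 0, "ty": 0, "tz": -0.002, "turn": 0, "fingers": 0}]}}

```text
clock: 19.02
tool_pos: [0.5839, -0.0804, 0.2595]
ee_rot: [-0.145, 1.566, 0.144]
contact_force: [-3.9, -0.9, 10.2]
opening: 0.001
```

Call:
{"method": "apply_moves", "body": {"motion": [{"tx": 0, "ty": 0, "tz": -0.002, "turn": 0, "fingers": 0}, {"tx": 0, "ty": 0, "tz": -0.002, "turn": 0, "fingers": 0}]}}

```text
clock: 19.27
tool_pos: [0.584, -0.0801, 0.2592]
ee_rot: [-0.146, 1.566, 0.143]
contact_force: [-11.4, -2.6, 28.5]
opening: -0.0
```

```bash
python3 - <<'E'
from h import *
look('s14')
E
```

```text
t 19.27 pos [ 0.584  -0.0801  0.2592] jaw yaw 1.7548 toolx [ 0.    -0.002 -1.   ] q [ 0.835  0.597 -1.015  1.681  0.546  1.175  1.433] F [-11.45  -2.59  28.53] T [-0.448  2.574  0.009] open -0.0
knob phi -0.273 Tz [ 0.004  0.011  0.041 -0.017] mean 0.01
```

View pics/s14_z.png

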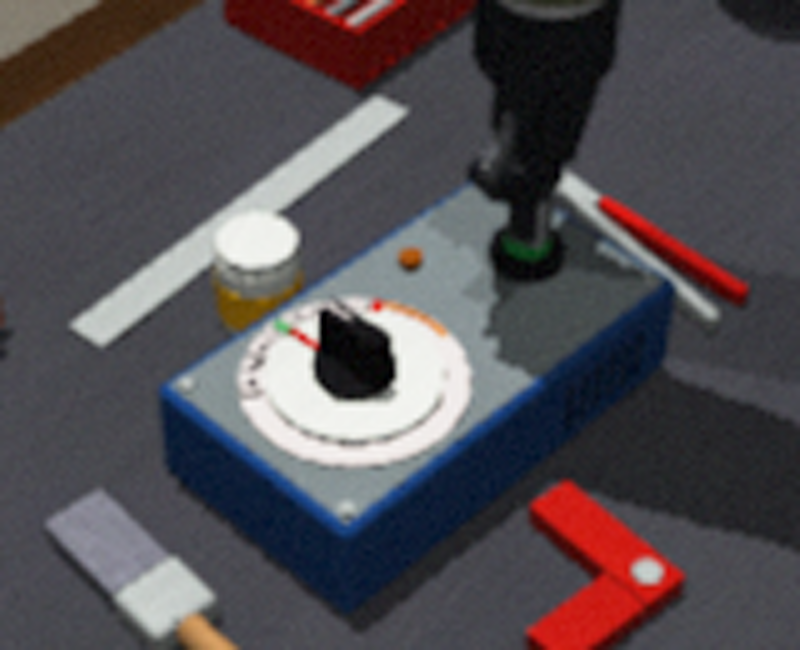

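The travel is bottomed: z stopped at 0.259 while the force rose steeply past 5 N, and the button looks sunk in the picture. I'll lift off and move clear.

Call:
{"method": "apply_moves", "body": {"motion": [{"tx": 0, "ty": 0, "tz": 0.01, "turn": 0, "fingers": 0}, {"tx": 0, "ty": 0, "tz": 0.04, "turn": 0, "fingers": 0}, {"tx": 0, "ty": 0, "tz": 0.09, "turn": 0, "fingers": 0}, {"tx": 0, "ty": 0, "tz": 0.14, "turn": 0, "fingers": 0}, {"tx": -0.02, "ty": -0.06, "tz": 0.15, "turn": 0, "fingers": 0}, {"tx": -0.04, "ty": -0.12, "tz": 0.15, "turn": 0, "fingers": 0}, {"tx": -0.06, "ty": -0.18, "tz": 0.15, "turn": 0, "fingers": 0}, {"tx": -0.08, "ty": -0.24, "tz": 0.15, "turn": 0, "fingers": 0}, {"tx": -0.08, "ty": -0.24, "tz": 0.15, "turn": 0, "fingers": 0}, {"tx": -0.08, "ty": -0.24, "tz": 0.15, "turn": 0, "fingers": 0}]}}

```text
clock: 20.72
tool_pos: [0.5038, -0.32, 0.4064]
ee_rot: [-0.144, 1.566, 0.145]
contact_force: [0.5, 0.6, 0.2]
opening: -0.003
```

```bash
python3 - <<'E'
from h import *
look('s15')
t=capture("top"); zoom(t,"pics/t15.png",210,350,120,250,5)
E
```

```text
t 20.73 pos [ 0.5038 -0.32    0.4064] jaw yaw 1.7548 toolx [-0.     0.001 -1.   ] q [ 1.289  0.467 -1.067  1.495  0.41   1.421  1.96 ] F [0.51 0.61 0.24] T [ 0.008 -0.013 -0.   ] open -0.003
knob phi -0.273 Tz [-0.008  0.035 -0.014  0.033] mean 0.012
```

View pics/t15.png

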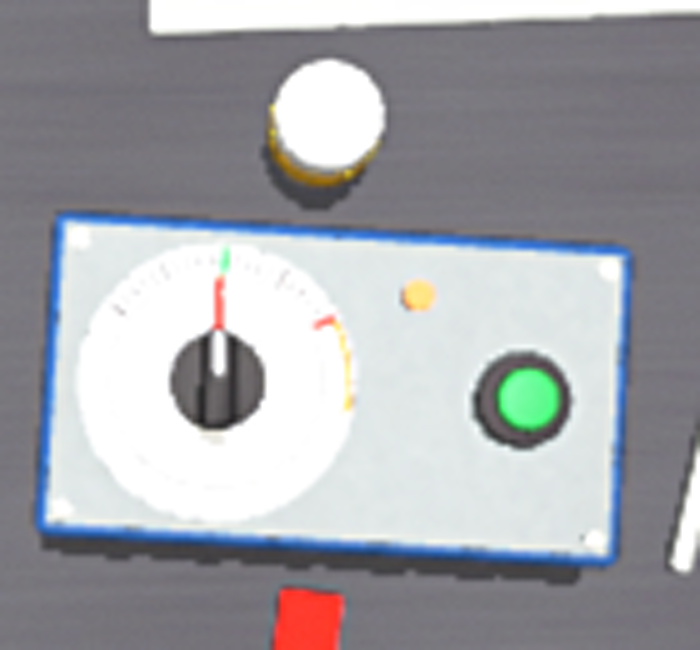

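View pics/s15_z.png

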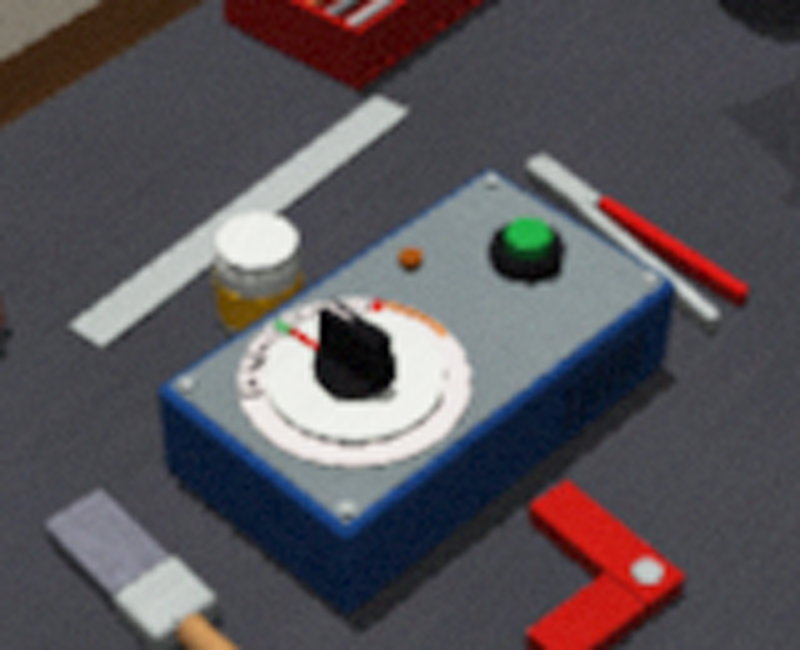

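The pointer is at the green tick, the knob bar is aligned with it, the button is back up at (528,399), and the bystanders look unmoved. Handing in.

```bash
python3 -c "
from station import finish_job
print(finish_job())"
```

```text
the job is handed in; nothing more can be done
None
```

I set the timer to 10 minutes, pressed and released the start button, and handed the job in at about 21 s of the 72 s allowed. No verdict was reported.

- **Winding:** One grasp covered the whole wind, clockwise from about 2.2 minutes. Torque stayed near 0.12 N m while the dial turned. It then climbed to about 0.32 N m at the stop, a lead of about 0.54 rad, and I added 0.04 rad and held. That is above the 0.42 rad needed and below the 0.75 rad limit. The gripper hid the pointer at the stop, so the stop position (about 0.2 rad past the top mark) and the lead come from torque alone.
- **Setting to 10 minutes:** I turned the knob back and let go. The top view puts the pointer tip about 2.5 mm from the 10-minute mark, against the 6.6 mm allowed, with the knob bar in line with it. The side view suggested a slightly different angle, by up to about 0.06 rad (2.7 mm), also within the limit.
- **Start button:** I pressed until it bottomed, about 28 N on the fingers, then lifted off. The last pictures show it back up.
- **Other things on the bench:** By eye the can, magnet, brush, pliers and rule look unmoved; I did not measure them. The arm finished clear, touching nothing.

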